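# Bearing through the sprung flap

### The arm

A 6-joint arm with a two-finger parallel gripper is mounted at the origin on a cart in front of the work surface, level with it; the furniture and walls round the work are solid. World frame = base frame: x ahead of the robot, y to its left, z up, the work surface at z = 0. Lengths are in m, angles in rad, forces in N, time in s.
With the tool pointing down it reaches from about 0.3 to 0.875 m from the base axis. Payload 6.4 kg.
Tool frame: the origin (TCP) lies on the front face of the gripper's body, between the roots of the fingers; the fingertips stand 73 mm ahead of it and the grasp point (between the pads) lies ctrl.pinch_z ahead of it (ctrl.pinch_z is the distance from the TCP to the grasp point, in m); z points along the fingers, x is the direction in which the jaws open and shut, and the axes are right-handed (so a half turn about z gives the same grasp; the last joint's range is limited). The gripper opens to 85 mm and grips with 20 to 120 N. Pads are 22 mm wide; open, the fingers measure 114 mm over their backs; the gripper's body (76 mm by 85 mm) begins 54 mm behind the grasp point. The pads swing forward as they close: fully open they stand 13 mm farther back than shut.
Start: joints at [0.948, 0.181, 1.607, -0, 1.354, -0.206], TCP at [0.233, 0.526, 0.304] pointing down, gripper open.
Joint ranges: [-2.99, 2.99], [-0.89, 2.07], [0.3, 2.58], [-1.14, 4.28], [0, 2.63], [-3.12, 3.12]. Speed limits (rad/s): [2.57, 2.57, 3.01, 3.14, 3.14, 3.14].

### API

Orientations are given as a unit quaternion [w, x, y, z].
In Python, from bench import ctrl gives the robot as it stands.
- The arm moves only by the tool move_arm, never from a script. Its argument "rows" is text: rows parted by semicolons, each of 7 numbers parted by spaces: the shift along the tool's x, y, z in cm, then the turn, a rotation vector about the tool's x, y, z in degrees, then the opening, from 0 (shut) to 1 (fully open). In form: x y z rx ry rz grip; .... A call has 1 to 20 rows; each row shifts and turns the commanded pose from where the row before left it, along the tool's axes as they then stand; what a row does not reach is not made up. A row lasts 1/10 s, in which the tool goes at most 50 mm and 8.59 degrees, less where a joint would pass 70% of its speed; a pose out of reach is approached as far as the arm can. A call with a gripper value outside its range is refused whole. The fingers move at their own pace and stop on an object; the grip force is fixed at half the most. Time passes only in rows, so rows that do not move let the fingers close. It gives the time, the measured TCP pose, the force and the opening at its end, in the units of the state.
- ctrl.get_obs(): the state, without advancing time (a new reading comes with each control period).
- ctrl.camera(name): name is "scene" or "top" or "wrist"; returns a dict with "color" (384x512x3 uint8, blue, green, red), "fx", "fy", "cx", "cy" (pixels), "rvec" (rotation vector, rad) and "tvec" (3), from world to camera coordinates, as OpenCV has them. Camera axes: x right, y down, z forward; pixel columns grow to the right and rows downward; lengths in m; the calibration is good to about 2 mm. A picture is of the moment at which its call begins. There is no depth.
- ctrl.hand_in(): hands the job in, once; it reports no verdict.
Trained networks look in the newest picture that a camera, given by its name, has taken for a name from the list of things; names that differ only in an ending like _2 or _b are one class to them, and where a whole thing is asked for, a point or a joint stands for the part that bears it (a point fixed in the world has none). Each returns a list of dicts, best first, with "confidence" (0 to 1); they miss things now and then, are a little off and sometimes report something else, mostly with a low value. They report only what shows in the picture. A call takes as long as a camera call.
- ctrl.look_for(camera, query): "bbox" ([left, top, right, bottom] in pixels, round what is visible of it).
- ctrl.trace(camera, query): "region" (384x512 bool, what is visible of it) and "bbox" ([left, top, right, bottom] in pixels, round what is visible of it).
The state is a dict: "time_s": time; "q": joint angles; "dq": joint speeds; "joint_efforts": joint torques, N m; "eef_pos": TCP position; "eef_rot": TCP orientation; "wrist_force": force on the tool from outside, world axes, zero at the start; "torque": the same for the moment, N m; "opening": opening from 0.0 (shut) to 1.0 (fully open).
Only numpy, scipy, OpenCV 4.12 (cv2) and the standard library are available. Lean on these libraries where they do the work, as an engineer would, in place of code of your own. Each camera call takes 0.05 s, during which the arm holds its last target.

### The job

Post the ball bearing into the grey drop box: push the sprung flap open with one fingertip and, while that finger keeps it open, push the bearing along the deck with the other finger, through the doorway, so that it drops into the tray behind. Only push the bearing, never grip or lift it; then draw the hand out and let the flap swing shut. Leave the things lying round the box where they are.

Things in the scene. Friction and masses are not known exactly. Their poses are not given: they have to be found in the camera images.
- drop_box: Fixed grey metal drop box, 229 x 117 mm, walls 71 mm high. Origin: on the bench under the middle of the doorway; x runs from the loading deck through the doorway into the tray, y to the left looking along x, z up. Right guide wall: inner face y = -44 mm, full length. Left wall: inner face y = 46 mm, begins at x = -30 mm; before that the deck is open at the left. No lintel, all open above.
- deck_edge (a point): Middle of the deck's edge in the doorway, 55 mm straight above the box's origin, axes as the box. The bright flat deck lies at this height, x = -125 to 0 mm, y = -44 to 66 mm, and ends here in a sheer drop. The walls beside it rise 16 mm above it.
- flap (a joint): Flap angle, rad: 0 shut, growing as it swings inward over the tray (free edge moves along +x and round to the left wall, anticlockwise from above), stop at 1.55. Opens only inward. A light spring shuts it in about half a second when let go (0.02 N m shut to 0.05 N m wide open: 2 to 5 N for a finger 10 mm beside the hinge).
- flap_hinge (a point): The flap's upright hinge pin (8 mm thick, rising 44 mm above the deck), at the left of the doorway: 4 mm beyond the deck edge, 42 mm left of the box's origin, at deck height. Axes as the box.
- flap_edge (a point): Middle of the free upright edge of the flap, a plain aluminium plate 3 mm thick that reaches from the hinge 83 mm to the right (to a rolled edge 6 mm thick) and stands from 4 to 38 mm above the deck; moves with the flap.
- tray (a point): Middle of the tray's rubber-lined floor, 44 mm below the deck; the sunken tray behind the doorway is open above and spans x = 0 to 101 mm, y = -44 to 46 mm in the box's frame.
- bearing: Plain steel ball bearing, 47 mm across, 14 mm thick, about 0.12 kg, lying flat on the deck before the shut flap; origin at the centre of its underside. It slides freely and can be pushed up against the right guide wall and along it.
- flux_tin: Bystander: round shallow tin, 53 mm across, 22 mm high, on the bench right of the box; origin under its centre.
- marker_2: Bystander: marker pen 135 mm long, 15 mm thick, lying on the bench right of the box; origin under its centre, long axis y.
- screwdriver_2: Bystander: screwdriver 176 mm long, handle up to 27 mm thick, lying on the bench left of the deck; origin under its centre, long axis y.
- hex_keys: Bystander: folding hex-key set 35 x 94 x 26 mm on the bench left of the tray; origin under its centre, long axis y.
- tape_black: Bystander: roll of black tape, 60 mm across, 19 mm high, lying flat on the bench right of the box; origin under its centre.

How it is judged:
On the way, in this order (a step that is already met when the one before it is completed fails the run):
1. a finger has pushed the flap open while the bearing is still on the deck before the doorway (value of joint flap above 0.5 rad and contact force between the fingers and flap above 0.05 N and x of bearing in the frame of drop_box below -0.015 m and z of bearing in the frame of drop_box above 0.045 m), for 0.02 s.
2. the bearing goes over the deck edge while a finger still keeps the flap open (value of joint flap above 0.5 rad and contact force between the fingers and flap above 0.05 N and x of bearing in the frame of drop_box above -0.012 m and z of bearing in the frame of drop_box above 0.045 m), for 0.02 s.
At the end, for the whole second after the job is handed in: The bearing rests in the tray (its centre within the tray's walls and at least 15 mm below the deck), the flap is shut to within 0.08 rad, and no bystander has moved 20 mm or more (x of bearing in the frame of drop_box between 0.005 and 0.1 m and y of bearing in the frame of drop_box between -0.043 and 0.045 m and z of bearing in the frame of drop_box below 0.04 m and linear speed of bearing below 0.02 m/s and value of joint flap below 0.08 rad and distance of each of flux_tin, marker_2, screwdriver_2, hex_keys, tape_black from where it was at the start of the episode below 0.02 m); the robot touches nothing.
It fails at once if the bearing is lifted more than 13 mm off the deck (z of bearing in the frame of drop_box above 0.068 m).
It fails at once if a bystander is displaced by more than 20 mm (distance of any of flux_tin, marker_2, screwdriver_2, hex_keys, tape_black from where it was at the start of the episode above 0.02 m).
It also fails if it takes over 38 s, if anything falls off the work surface, if the arm or the gripper's body presses on something with over 40 N, if the wrist force passes 120 N, or if a joint passes its speed limit or range.

## Working session

There is one attempt and no reset: what is moved stays moved. The work goes in short steps, Python scripts to look and compute and a tool call to move; the robot and the scene stay as the last step left them, time stands still between calls to the robot, and variables do not carry over. Pictures are saved under pics/ and viewed, and the job is handed in when it is done.

Besides the shell and the picture viewer there is one more tool, called after "Emit:" by a JSON object that holds its "fn" and its "kwargs", one argument or row to a line. move_arm: Moves the arm, as the interface text tells. Its arguments: {"type":"object","properties":{"rows":{"type":"string"}},"required":["rows"]}

```bash
ls; mkdir -p pics; python3 - <<'E'
from bench import ctrl
import cv2
print(ctrl.pinch_z)
for n in ["scene","top","wrist"]:
    c=ctrl.camera(n); cv2.imwrite(f"pics/{n}0.png",c["color"]); print(n,c["fx"],c["cx"],c["cy"],c["rvec"],c["tvec"])
    for q in ["drop_box","flap","bearing","flux_tin","marker_2","screwdriver_2","hex_keys","tape_black"]:
        print(q,[(d["bbox"],round(d["confidence"],2)) for d in ctrl.look_for(n,q)][:2])
print(ctrl.get_obs())
E
```

```text
pics
0.0539
scene 349.4675814162496 255.89487711134643 197.74661674530626 [ 2.05742239 -1.00896223  0.48448405] [-0.15876274  0.42476021  0.43787784]
drop_box [([195.9, 169.0, 289.1, 245.2], 0.88)]
flap [([238.6, 178.1, 264.1, 201.3], 0.64)]
bearing [([223.2, 199.7, 241.5, 216.8], 0.61)]
flux_tin [([247.1, 238.4, 269.0, 258.3], 0.72)]
marker_2 [([266.7, 208.2, 313.4, 231.3], 0.8)]
screwdriver_2 [([162.6, 193.9, 205.3, 219.4], 0.73)]
hex_keys [([222.9, 166.5, 242.1, 182.4], 0.54)]
tape_black [([236.4, 178.6, 265.5, 204.4], 0.52)]
top 434.9866548666694 249.80235633560244 188.83464986583178 [ 2.19424348 -2.1415364   0.09658614] [0.20875246 0.56577797 0.89036609]
drop_box [([190.1, 125.4, 260.5, 246.3], 0.71)]
flap [([205.6, 172.3, 249.9, 180.5], 0.62)]
bearing [([215.9, 199.9, 241.8, 224.6], 0.66)]
flux_tin [([261.8, 213.2, 287.2, 240.8], 0.84)]
marker_2 [([265.7, 137.6, 290.6, 195.3], 0.64), ([262.8, 212.0, 288.6, 238.7], 0.17)]
screwdriver_2 [([153.1, 176.1, 166.6, 256.3], 0.68)]
hex_keys [([155.8, 128.0, 202.9, 159.4], 0.97)]
tape_black [([297.2, 179.2, 330.9, 205.7], 0.9), ([188.6, 
[... 264 characters left out ...]
], 0.85)]
hex_keys []
tape_black []
{'time_s': 1.35, 'q': array([ 9.47732249e-01,  1.80815677e-01,  1.60701732e+00,  3.35868841e-05,
        1.35381260e+00, -2.06290292e-01]), 'dq': array([ 0.00093051, -0.0001465 ,  0.00185584, -0.00060545, -0.00041856,
        0.00036526]), 'joint_efforts': array([-6.46711251e-04, -4.44847512e+01, -3.51678371e+01, -2.83498312e-04,
        8.13729075e-04,  1.40929470e-05]), 'eef_pos': array([0.23274184, 0.52579712, 0.30387125]), 'eef_rot': array([-5.69467501e-06,  8.38098779e-01,  5.45518502e-01, -3.06158649e-05]), 'wrist_force': array([0.11751083, 0.48292095, 0.77334275]), 'torque': array([0.01180531, 0.00357542, 0.0552158 ]), 'opening': 0.9994425659697875}
```

```bash
python3 - <<'E'
import cv2
a=cv2.imread("pics/top0.png")[100:280,130:350]; cv2.imwrite("pics/topc.png",cv2.resize(a,None,fx=3.5,fy=3.3,interpolation=cv2.INTER_CUBIC))
a=cv2.imread("pics/scene0.png")[140:280,140:330]; cv2.imwrite("pics/scenec.png",cv2.resize(a,None,fx=4,fy=4,interpolation=cv2.INTER_CUBIC))
E
```

```text
(no output)
```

View pics/topc.png

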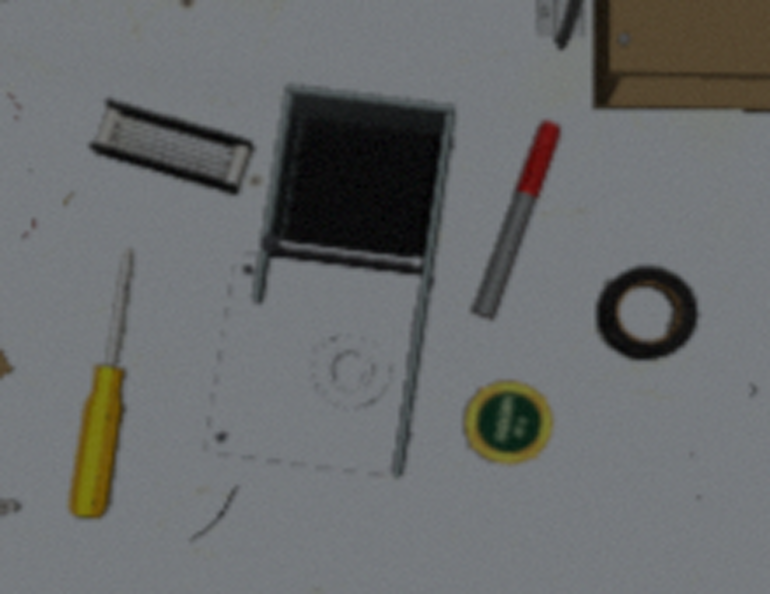

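View pics/scenec.png

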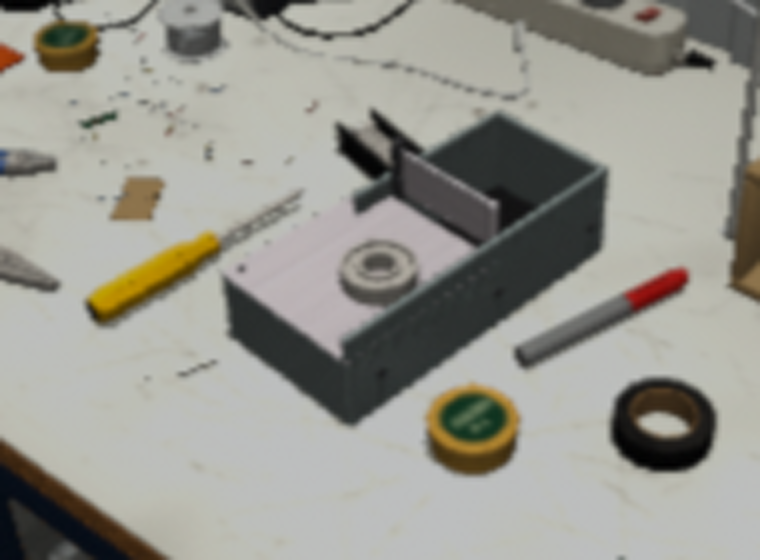

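View pics/scene0.png

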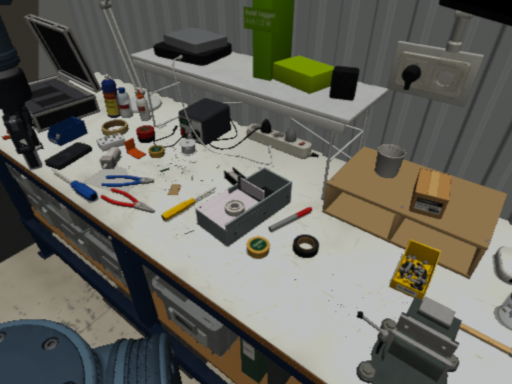

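```bash
cat > h.py <<'E'
import numpy as np, cv2
from scipy.optimize import least_squares
def cam(c): 
    K=np.array([[c["fx"],0,c["cx"]],[0,c["fy"],c["cy"]],[0,0,1]]); R=cv2.Rodrigues(np.array(c["rvec"],float))[0]; return K,R,np.array(c["tvec"],float).ravel()
def proj(k,P):
    K,R,t=k; p=(R@np.atleast_2d(P).T).T+t; p=p@K.T; return p[:,:2]/p[:,2:]
def plane(k,uv,z):
    K,R,t=k; d=R.T@np.linalg.solve(K,[uv[0],uv[1],1]); o=-R.T@t; return o+d*(z-o[2])/d[2]
def box2w(p,P):
    c,s=np.cos(p[2]),np.sin(p[2]); P=np.atleast_2d(P); return np.c_[p[0]+c*P[:,0]-s*P[:,1],p[1]+s*P[:,0]+c*P[:,1],P[:,2]+(p[3] if len(p)>3 else 0)]
E
python3 - <<'E'
from h import *
from bench import ctrl
T=ctrl.camera("top");S=ctrl.camera("scene");kt,ks=cam(T),cam(S)
mm=.001
top=[((244.3,243),(-125,-46,71)),((259.1,132.1),(104,-47,71)),((212.3,126.7),(104,48,71)),((204,190.9),(-30,47.5,71)),((188.6,237),(-125,68,55)),((207,173.6),(4,42,99)),((251.4,179.4),(4,-41,93))]
sc=[((226.3,227.5),(-125,-46,71)),((291.5,182),(104,-47,71)),((265,168.8),(104,48,71)),((196.5,209.5),(-125,69,55)),((228,245.8),(-125,-47,0)),((239.3,176.3),(4,42,99)),((264.3,190.8),(4,-41,93))]
def res(p):
    r=[]
    for k,l in ((kt,top),(ks,sc)):
        r.append(proj(k,box2w(p,np.array([b for a,b in l])*mm))-np.array([a for a,b in l]))
    return np.concatenate(r).ravel()
s=least_squares(res,[.6,.1,0,0],loss="soft_l1"); print(s.x,np.round(res(s.x).reshape(-1,2),1).tolist())
p=s.x
for n,k in (("top",kt),("scene",ks)):
    r=ctrl.trace(n,"bearing")[0]; ys,xs=np.nonzero(r["region"]); uv=(xs.mean(),ys.mean())
    b=r["bbox"]
    for u in (uv,((b[0]+b[2])/2,(b[1]+b[3])/2)):
        w=plane(k,u,p[3]+.055+.010); c,s_=np.cos(p[2]),np.sin(p[2]); d=w[:2]-p[:2]; print(n,u,w,"box",c*d[0]+s_*d[1],-s_*d[0]+c*d[1])
print(ctrl.get_obs()["time_s"])
E
```

```text
[ 0.57539474  0.26307386 -0.0973037  -0.00331392] [[0.5, 0.7], [-0.1, -0.3], [0.7, -0.4], [0.6, 0.1], [0.8, -0.4], [1.1, -0.7], [-1.3, -1.1], [-0.3, -1.3], [-0.6, 0.4], [-1.1, -0.4], [-2.2, -0.7], [-0.0, 2.6], [-0.1, -0.1], [-0.9, 1.0]]
top (np.float64(228.9972375690608), np.float64(210.46408839779005)) [0.51227872 0.26317538 0.06168608] box -0.06282732663372552 -0.006030701685642743
top (230.9, 211.95) [0.50936626 0.25923567 0.06168608] box -0.06534327162975946 -0.010234717348465393
scene (np.float64(233.99545454545455), np.float64(206.70909090909092)) [0.51415915 0.26430955 0.06168608] box -0.061065981067738785 -0.00471920849324982
scene (234.4, 206.35000000000002) [0.51578096 0.26441302 0.06168608] box -0.05946189558572617 -0.004458675316152387
1.55
```

```bash
cat >> h.py <<'E'
from scipy.spatial.transform import Rotation as Ro
BP=[0.57539474,0.26307386,-0.0973037,-0.00331392]
def delta(o,boxxy,z,phi_deg,bp=None):
    "returns rz deg to turn (about tool z), then shift cm in tool axes AFTER turning"
    bp=bp or BP
    q=o["eef_rot"]; R=Ro.from_quat([q[1],q[2],q[3],q[0]])
    w=box2w(bp,[[boxxy[0],boxxy[1],0]])[0]; w[2]=z
    a=np.deg2rad(phi_deg)+bp[2]
    Rt=np.array([[np.cos(a),np.sin(a),0],[np.sin(a),-np.cos(a),0],[0,0,-1]])
    rv=(R.inv()*Ro.from_matrix(Rt)).as_rotvec(degrees=True)
    print("target",w,"turn",rv.round(2),"shift cm",(Rt.T@(w-o["eef_pos"])*100).round(2))
E
python3 - <<'E'
from h import *
from bench import ctrl
delta(ctrl.get_obs(),(-.105,.025),.25,15)
E
```

```text
target [0.47332017 0.29815638 0.25      ] turn [ 0.    0.   56.69] shift cm [20.   26.39  5.39]
```

Emit:
{"fn": "move_arm", "kwargs": {
  "rows": "0 0 0 0 0 8.1 1;0 0 0 0 0 8.1 1;0 0 0 0 0 8.1 1;0 0 0 0 0 8.1 1;0 0 0 0 0 8.1 1;0 0 0 0 0 8.1 1;0 0 0 0 0 8.1 1;2 2.64 0.54 0 0 0 1;2 2.64 0.54 0 0 0 1;2 2.64 0.54 0 0 0 1;2 2.64 0.54 0 0 0 1;2 2.64 0.54 0 0 0 1;2 2.64 0.54 0 0 0 1;2 2.64 0.54 0 0 0 1;2 2.64 0.54 0 0 0 1;2 2.64 0.54 0 0 0 1;2 2.64 0.54 0 0 0 1;0 0 0 0 0 0 1;0 0 0 0 0 0 1"
}}

```text
time_s: 3.45
eef_pos: [0.4735, 0.2976, 0.2497]
eef_rot: [-0.0, 0.997, 0.081, -0.0]
wrist_force: [-0.5, 1.1, 0.0]
opening: 0.996
```

```bash
python3 - <<'E'
from h import *
from bench import ctrl
c=ctrl.camera("wrist"); cv2.imwrite("pics/w1.png",c["color"])
c2=ctrl.camera("scene"); cv2.imwrite("pics/s1.png",c2["color"])
import pickle; pickle.dump((c,c2,ctrl.get_obs()),open("w1.pkl","wb"))
delta(ctrl.get_obs(),(-.105,.025),.25,15)
k=cam(c)
im=cv2.resize(c["color"],None,fx=1.5,fy=1.5)
mm=np.array([(-125,-44,71),(-125,-47,71),(104,-47,71),(-30,46,71),(-30,49,71),(-125,66,55),(0,0,55),(4,42,99),(4,-41,93),(-62,-5,69)])/1000.
for u in proj(k,box2w(BP,mm)): cv2.circle(im,(int(u[0]*1.5),int(u[1]*1.5)),4,(0,0,255),1)
cv2.imwrite("pics/w1o.png",im)
E
```

```text
target [0.47332017 0.29815638 0.25      ] turn [-0.02  0.01  0.02] shift cm [ 0.05  0.05 -0.  ]
```

View pics/w1o.png

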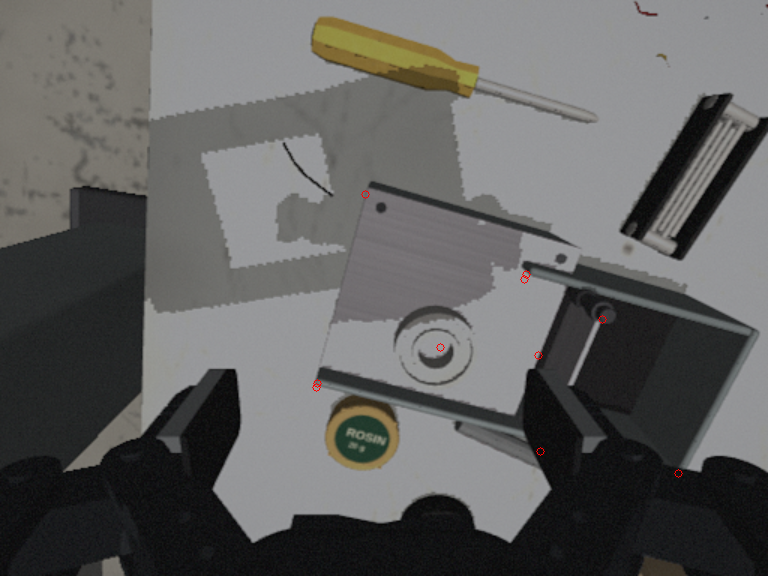

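View pics/s1.png

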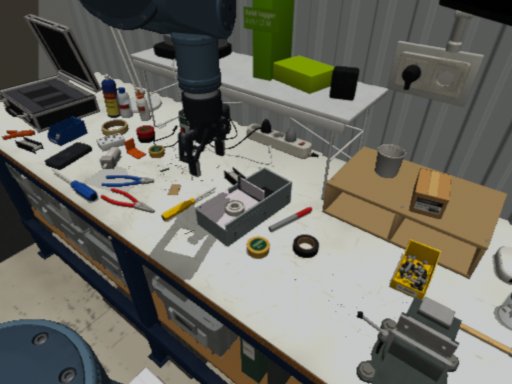

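```bash
python3 - <<'E'
import cv2
a=cv2.imread("pics/w1.png")[110:270,200:360]; cv2.imwrite("pics/w1c.png",cv2.resize(a,None,fx=3.7,fy=3.7,interpolation=cv2.INTER_CUBIC))
a=cv2.imread("pics/w1.png")[150:320,340:512]; cv2.imwrite("pics/w1d.png",cv2.resize(a,None,fx=3.5,fy=3.5,interpolation=cv2.INTER_CUBIC))
E
```

```text
(no output)
```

View pics/w1c.png

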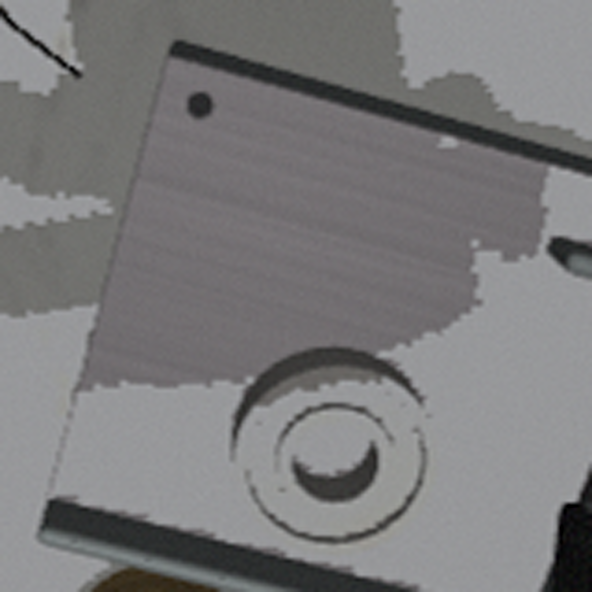

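View pics/w1d.png

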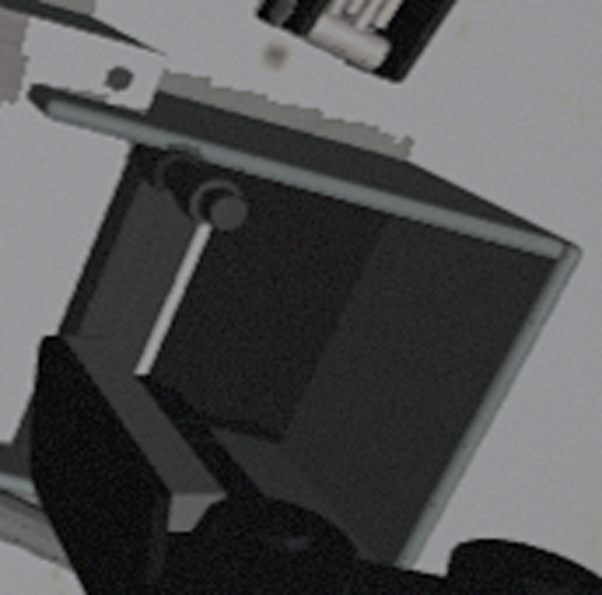

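```bash
python3 - <<'E'
from h import *
from bench import ctrl
import pickle
W,S,o=pickle.load(open("w1.pkl","rb")); kw,ks=cam(W),cam(S)
T=ctrl.camera("top"); kt=cam(T)
mm=.001
top=[((244.3,243),(-125,-46,71)),((259.1,132.1),(104,-47,71)),((212.3,126.7),(104,48,71)),((204,190.9),(-30,47.5,71)),((207,173.6),(4,42,99))]
sc=[((226.3,227.5),(-125,-46,71)),((291.5,182),(104,-47,71)),((265,168.8),(104,48,71)),((239.3,176.3),(4,42,99)),((264.3,190.8),(4,-41,93))]
wr=[((244.9,124.9),(-125,66,55)),((212.2,252.7),(-125,-44,71)),((210.8,255.4),(-125,-47,71)),((213.5,245.1),(-125,-44,55)),((505.7,220.9),(104,49,71)),((404.6,210),(4,42,99)),((349.4,176.6),(-30,47.5,71))]
def R(ls):
    def res(p): return np.concatenate([proj(k,box2w(p,np.array([b for a,b in l])*mm))-np.array([a for a,b in l]) for k,l in ls]).ravel()
    return res
for nm,ls in (("w",[(kw,wr)]),("ts",[(kt,top),(ks,sc)]),("all",[(kt,top),(ks,sc),(kw,wr)])):
    f=R(ls); s=least_squares(f,BP); print(nm,s.x,np.abs(s.fun).max(), np.round(s.fun.reshape(-1,2),1).tolist())
    p=s.x; w=plane(kw,(290.8,231.6),p[3]+.069); d=w[:2]-p[:2]; c,s_=np.cos(p[2]),np.sin(p[2]); print("bearing",c*d[0]+s_*d[1],-s_*d[0]+c*d[1])
# finger tip pixels predicted
q=o["eef_rot"]; Rt=Ro.from_quat([q[1],q[2],q[3],q[0]]).as_matrix()
for x in (-.0425,.0425,.057):
  for y in (-.011,.011):
    for z in (.060,.073): print(x,y,z,proj(kw,o["eef_pos"]+Rt@[x,y,z]).round())
E
```

```text
w [ 5.74912046e-01  2.67127814e-01 -1.00239268e-01 -2.82181894e-04] 3.9267499835899002 [[-1.0, -0.0], [-1.0, -0.4], [-0.3, -0.0], [0.0, -1.0], [-0.7, -1.5], [0.1, -1.1], [2.8, 3.9]]
bearing -0.06416625713999669 -0.00856013730910965
ts [ 0.57576878  0.26343499 -0.09614367 -0.00398602] 1.1826101356851382 [[0.4, 0.5], [-0.3, -0.4], [0.5, -0.4], [0.5, -0.0], [1.0, -0.8], [-0.2, -1.2], [-0.7, 0.5], [-1.1, -0.3], [-0.1, 0.0], [-0.9, 1.1]]
bearing -0.0645544835876472 -0.0061586787506518
all [ 0.57546885  0.2658971  -0.10210962 -0.00237005] 4.798252005022562 [[-1.3, 0.7], [-1.3, -0.3], [-0.5, -0.6], [-0.9, -0.2], [-0.4, -0.9], [-1.5, -2.2], [-1.4, -0.2], [-1.7, -1.0], [-0.9, -0.8], [-1.8, 0.3], [-0.2, 1.1], [-0.2, -0.4], [0.4, -0.1], [0.7, -1.0], [-2.5, -0.8], [-0.9, -0.3], [2.4, 4.8]]
bearing -0.06434345156910427 -0.008329860782684126
-0.0425 -0.011 0.06 [[157. 238.]]
-0.0425 -0.011 0.073 [[165. 227.]]
-0.0425 0.011 0.06 [[161. 282.]]
-0.0425 0.011 0.073 [[168. 267.]]
0.0425 -0.011 0.06 [[349. 238.]]
0.0425 -0.011 0.073 [[341. 226.]]
0.0425 0.011 0.06 [[345. 281.]]
0.0425 0.011 0.073 [[338. 267.]]
0.057 -0.011 0.06 [[382. 238.]]
0.057 -0.011 0.073 [[371. 226.]]
0.057 0.011 0.06 [[376. 281.]]
0.057 0.011 0.073 [[367. 267.]]
```

```bash
sed -i 's/^BP=.*/BP=[0.5753,0.2655,-0.099,-0.001]/' h.py; python3 - <<'E'
from h import *
from bench import ctrl
o=ctrl.get_obs(); print(o["time_s"],o["wrist_force"])
delta(o,(-.105,.026),.134,15)
E
```

```text
3.6 [0.42588597 0.06520568 0.82695605]
target [0.47338393 0.30175072 0.134     ] turn [-0.02 -0.    0.15] shift cm [ 0.12 -0.28 11.61]
```

Emit:
{"fn": "move_arm", "kwargs": {
  "rows": "0.06 -0.15 1.6 0 0 0.1 1;0.06 -0.15 2 0 0 0 1;0 0 2 0 0 0 1;0 0 2 0 0 0 1;0 0 2 0 0 0 1;0 0 1.4 0 0 0 1;0 0 0.6 0 0 0 1;0 0 0 0 0 0 1;0 0 0 0 0 0 1"
}}

```text
time_s: 4.5
eef_pos: [0.4744, 0.3016, 0.1347]
eef_rot: [-0.0, 0.997, 0.081, 0.001]
wrist_force: [-0.0, -0.0, 0.5]
opening: 0.998
```

```bash
python3 - <<'E'
from h import *
from bench import ctrl
c=ctrl.camera("wrist"); c2=ctrl.camera("scene")
cv2.imwrite("pics/w2.png",cv2.resize(c["color"],None,fx=1.5,fy=1.5))
cv2.imwrite("pics/s2.png",cv2.resize(c2["color"][130:270,130:310],None,fx=4,fy=4,interpolation=cv2.INTER_CUBIC))
print(ctrl.get_obs()["wrist_force"])
E
```

```text
[-0.15503862  0.28958078  0.54271338]
```

View pics/w2.png

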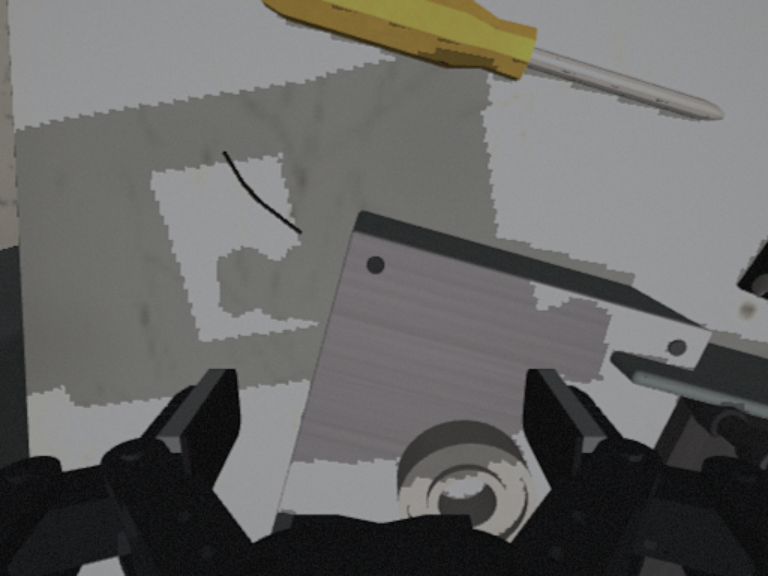

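View pics/s2.png

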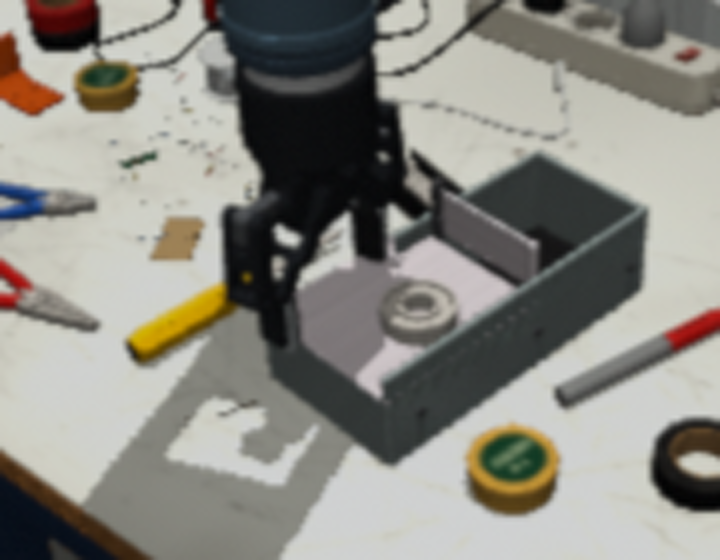

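Emit:
{"fn": "move_arm", "kwargs": {
  "rows": "0 0 0.15 0 0 0 1;0 0 0.15 0 0 0 1;0 0 0.15 0 0 0 1;0 0 0.1 0 0 0 1;0 0 0.1 0 0 0 1;0 0 0.1 0 0 0 1;0 0 0 0 0 0 1"
}}

```text
time_s: 5.3
eef_pos: [0.4739, 0.3012, 0.1262]
eef_rot: [0.0, 0.997, 0.081, -0.0]
wrist_force: [0.4, 0.5, 0.7]
opening: 1.003
```

Emit:
{"fn": "move_arm", "kwargs": {
  "rows": "0 0 0.1 0 0 0 1;0 0 0.1 0 0 0 1;0 0 0.1 0 0 0 1;0 0 0.1 0 0 0 1;0 0 0 0 0 0 1"
}}

```text
time_s: 5.8
eef_pos: [0.4738, 0.3012, 0.1222]
eef_rot: [0.0, 0.997, 0.081, -0.0]
wrist_force: [-0.3, -0.1, 0.4]
opening: 1.002
```

```bash
python3 - <<'E'
from h import *
from bench import ctrl
c=ctrl.camera("wrist"); c2=ctrl.camera("scene")
cv2.imwrite("pics/w3.png",cv2.resize(c["color"],None,fx=1.5,fy=1.5))
cv2.imwrite("pics/s3.png",cv2.resize(c2["color"][160:240,180:290],None,fx=7,fy=7,interpolation=cv2.INTER_CUBIC))
o=ctrl.get_obs();print(o["wrist_force"],o["eef_pos"])
E
```

```text
[-0.28275566 -0.32339285 -0.10310876] [0.47395693 0.30123846 0.12235675]
```

View pics/s3.png

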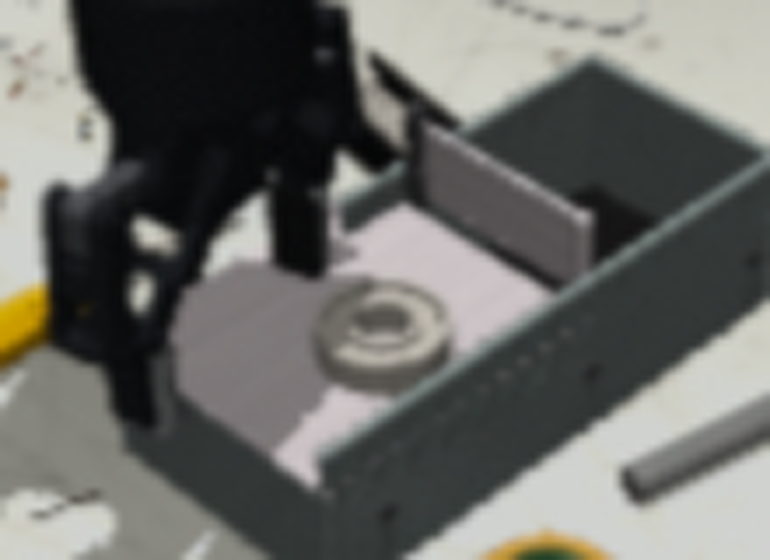

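View pics/w3.png

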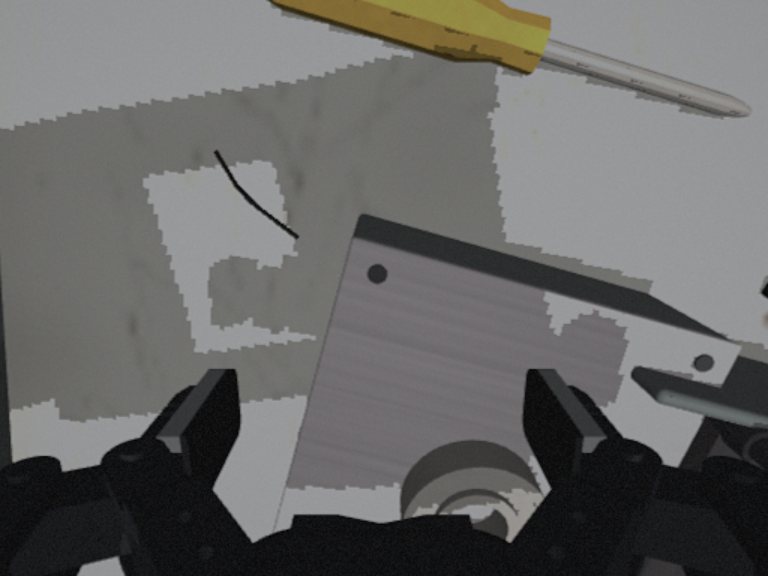

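Emit:
{"fn": "move_arm", "kwargs": {
  "rows": "0 0 0.1 0 0 0 1;0 0 0.1 0 0 0 1;0 0 0.1 0 0 0 1;0 0 0.1 0 0 0 1;0 0 0 0 0 0 1"
}}

```text
time_s: 6.4
eef_pos: [0.4738, 0.3012, 0.1182]
eef_rot: [0.0, 0.997, 0.081, -0.0]
wrist_force: [-0.6, 0.7, 0.5]
opening: 1.0
```

Emit:
{"fn": "move_arm", "kwargs": {
  "rows": "0 0 0.1 0 0 0 1;0 0 0.1 0 0 0 1;0 0 0 0 0 0 1"
}}

```text
time_s: 6.7
eef_pos: [0.4739, 0.3012, 0.1162]
eef_rot: [0.0, 0.997, 0.081, -0.0]
wrist_force: [0.2, 0.4, -0.1]
opening: 1.003
```

Emit:
{"fn": "move_arm", "kwargs": {
  "rows": "0 0 0.1 0 0 0 1;0 0 0 0 0 0 1"
}}

```text
time_s: 6.9
eef_pos: [0.4739, 0.3012, 0.1152]
eef_rot: [0.0, 0.997, 0.081, -0.0]
wrist_force: [0.6, 0.3, -0.2]
opening: 0.999
```

Emit:
{"fn": "move_arm", "kwargs": {
  "rows": "0 0 0.1 0 0 0 1;0 0 0 0 0 0 1"
}}

```text
time_s: 7.1
eef_pos: [0.4741, 0.3013, 0.1145]
eef_rot: [-0.0, 0.997, 0.081, 0.0]
wrist_force: [-0.4, 0.4, 0.3]
opening: 1.002
```

Emit:
{"fn": "move_arm", "kwargs": {
  "rows": "0 0 0.1 0 0 0 1;0 0 0 0 0 0 1"
}}

```text
time_s: 7.3
eef_pos: [0.4741, 0.3013, 0.1144]
eef_rot: [0.0, 0.997, 0.081, 0.0]
wrist_force: [-5.0, -2.8, 8.8]
opening: 1.003
```

Emit:
{"fn": "move_arm", "kwargs": {
  "rows": "0 0 -0.3 0 0 0 1;0 0 -0.3 0 0 0 1;-0.05 0.2 0 0 0 0 1;-0.05 0.2 0 0 0 0 1;-0.05 0.2 0 0 0 0 1;-0.05 0.2 0 0 0 0 1;-0.05 0.2 0 0 0 0 1;-0.05 0.2 0 0 0 0 1;-0.05 0.2 0 0 0 0 1;-0.05 0.2 0 0 0 0 1;-0.05 0.2 0 0 0 0 1;0 0 0 0 0 0 1"
}}

```text
time_s: 8.5
eef_pos: [0.4724, 0.2825, 0.1194]
eef_rot: [0.0, 0.997, 0.081, -0.0]
wrist_force: [0.3, -0.8, -0.8]
opening: 1.002
```

```bash
python3 - <<'E'
from h import *
from bench import ctrl
c2=ctrl.camera("scene");c=ctrl.camera("top")
cv2.imwrite("pics/t4.png",cv2.resize(c["color"][110:260,170:290],None,fx=5,fy=4,interpolation=cv2.INTER_CUBIC))
cv2.imwrite("pics/s4.png",cv2.resize(c2["color"][160:240,180:290],None,fx=7,fy=7,interpolation=cv2.INTER_CUBIC))
o=ctrl.get_obs();print(o["wrist_force"],o["eef_pos"],o["time_s"])
d=o["eef_pos"][:2]-np.array(BP[:2]);a=BP[2];print(np.cos(a)*d[0]+np.sin(a)*d[1],-np.sin(a)*d[0]+np.cos(a)*d[1])
E
```

```text
[-0.26669308 -0.1165562  -0.56861708] [0.47247482 0.28266865 0.11944854] 8.6
-0.10401862141391184 0.006921511523435465
```

View pics/s4.png

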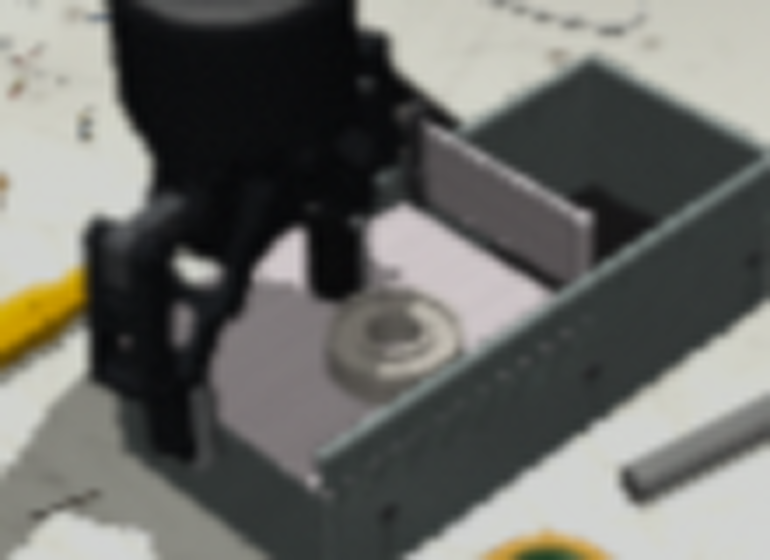

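Emit:
{"fn": "move_arm", "kwargs": {
  "rows": "-0.03 0.1 0 0 0 0 1;-0.03 0.1 0 0 0 0 1;-0.03 0.1 0 0 0 0 1;0 0 0 0 0 0 1"
}}

```text
time_s: 9.0
eef_pos: [0.472, 0.2796, 0.1194]
eef_rot: [-0.0, 0.997, 0.081, 0.0]
wrist_force: [0.3, 0.3, 0.4]
opening: 0.999
```

Emit:
{"fn": "move_arm", "kwargs": {
  "rows": "-0.03 0.1 0 0 0 0 1;0 0 0 0 0 0 1"
}}

```text
time_s: 9.2
eef_pos: [0.472, 0.2788, 0.1195]
eef_rot: [-0.0, 0.997, 0.081, 0.0]
wrist_force: [1.6, 2.4, -0.3]
opening: 0.998
```

Emit:
{"fn": "move_arm", "kwargs": {
  "rows": "-0.03 0.1 0 0 0 0 1;0 0 0 0 0 0 1"
}}

```text
time_s: 9.4
eef_pos: [0.4723, 0.2782, 0.1198]
eef_rot: [-0.001, 0.997, 0.081, 0.001]
wrist_force: [0.7, 4.8, 0.5]
opening: 1.0
```

```bash
python3 - <<'E'
from h import *
from bench import ctrl
c2=ctrl.camera("scene")
cv2.imwrite("pics/s5.png",cv2.resize(c2["color"][160:240,180:290],None,fx=7,fy=7,interpolation=cv2.INTER_CUBIC))
o=ctrl.get_obs();print(o["wrist_force"],o["eef_pos"],o["time_s"])
d=o["eef_pos"][:2]-np.array(BP[:2]);a=BP[2];print(np.cos(a)*d[0]+np.sin(a)*d[1],-np.sin(a)*d[0]+np.cos(a)*d[1])
E
```

```text
[ 1.6134137   4.20638478 -0.46125683] [0.47231051 0.27823142 0.1198583 ] 9.45
-0.1037435570481312 0.0024897687404295474
```

View pics/s5.png

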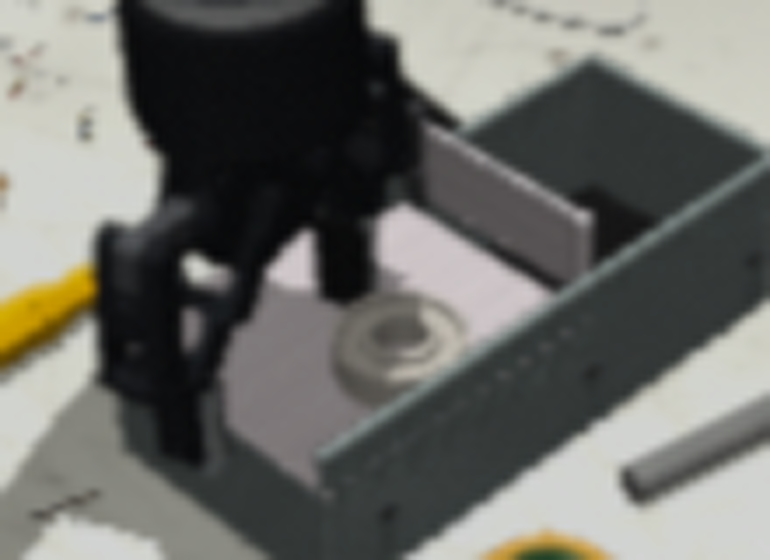

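Emit:
{"fn": "move_arm", "kwargs": {
  "rows": "0.07 -0.24 0 0 0 0 1;0.06 -0.24 0 0 0 0 1;0.483 0.129 0 0 0 0 1;0.483 0.129 0 0 0 0 1;0.483 0.129 0 0 0 0 1;0.483 0.129 0 0 0 0 1;0.483 0.129 0 0 0 0 1;0.483 0.129 0 0 0 0 1;0.483 0.129 0 0 0 0 1;0.483 0.129 0 0 0 0 1;0 0 0 0 0 0 1"
}}

```text
time_s: 10.55
eef_pos: [0.5129, 0.2785, 0.1195]
eef_rot: [-0.0, 0.997, 0.081, 0.0]
wrist_force: [-0.4, 0.5, 0.4]
opening: 1.001
```

```bash
cat > look.py <<'E'
from h import *
from bench import ctrl
import sys
n=sys.argv[1]
c2=ctrl.camera("scene")
cv2.imwrite(f"pics/{n}.png",cv2.resize(c2["color"][160:240,180:290],None,fx=7,fy=7,interpolation=cv2.INTER_CUBIC))
o=ctrl.get_obs();print(o["wrist_force"],o["eef_pos"],o["time_s"])
d=o["eef_pos"][:2]-np.array(BP[:2]);a=BP[2];x,y=np.cos(a)*d[0]+np.sin(a)*d[1],-np.sin(a)*d[0]+np.cos(a)*d[1]
q=o["eef_rot"];X=Ro.from_quat([q[1],q[2],q[3],q[0]]).as_matrix()[:,0];ph=np.arctan2(X[1],X[0])-a
print("F",x+.0497*np.cos(ph),y+.0497*np.sin(ph),"B",x-.0497*np.cos(ph),y-.0497*np.sin(ph),np.rad2deg(ph))
E
python3 look.py s6
```

```text
[-0.44534538 -0.01124411  0.14944587] [0.51238141 0.27854126 0.11936676] 10.6
F -0.015888149625817374 0.019603934057430623 B -0.11191081825504577 -0.006086669464507081 14.978512371363731
```

View pics/s6.png

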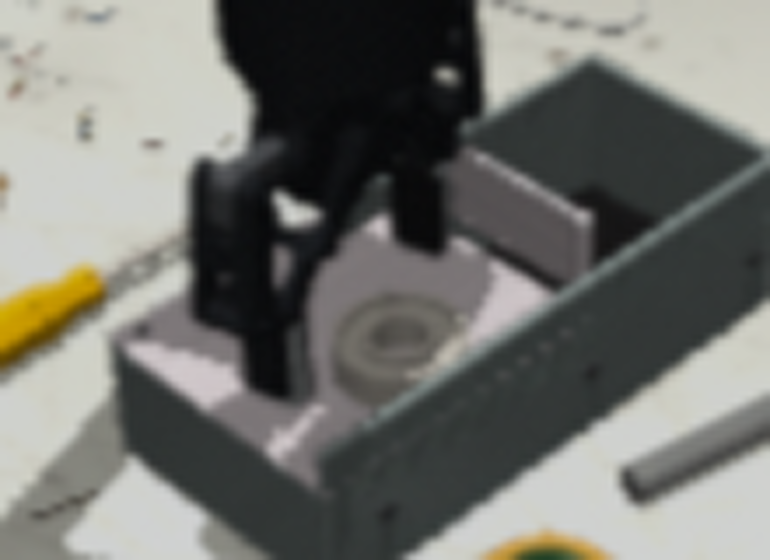

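The bearing sits at the right wall, the flap finger is just before the flap, and the other finger is behind the bearing. I'll advance slowly now.

Emit:
{"fn": "move_arm", "kwargs": {
  "rows": "0.25 0.02 0 0 0 0 1;0.25 0.02 0 0 0 0 1;0.241 0.065 0 0 0 0 1;0.241 0.065 0 0 0 0 1;0.241 0.065 0 0 0 0 1;0.241 0.065 0 0 0 0 1;0.241 0.065 0 0 0 0 1;0.241 0.065 0 0 0 0 1;0.241 0.065 0 0 0 0 1;0.241 0.065 0 0 0 0 1;0.241 0.065 0 0 0 0 1;0.241 0.065 0 0 0 0 1;0.241 0.065 0 0 0 0 1;0.241 0.065 0 0 0 0 1;0.241 0.065 0 0 0 0 1;0.241 0.065 0 0 0 0 1"
}}

```text
time_s: 12.2
eef_pos: [0.5506, 0.2761, 0.119]
eef_rot: [-0.0, 0.997, 0.081, -0.002]
wrist_force: [-6.3, 3.2, 4.0]
opening: 1.0
```

```bash
python3 look.py s7
```

```text
[-5.48512071  1.59807443  2.25862641] [0.55104787 0.2759723  0.11908878] 12.25
F 0.022844103912058825 0.020864739246032504 B -0.07318099823769442 -0.00481676688443922 14.973084116372018
```

View pics/s7.png

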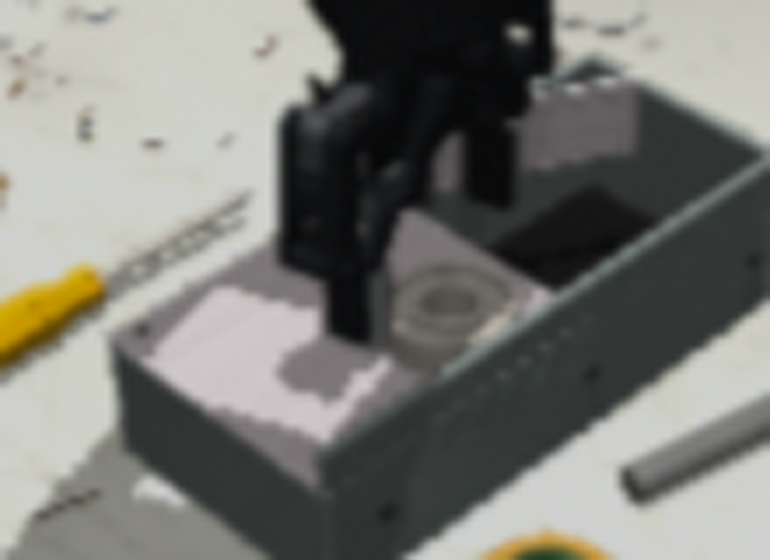

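Flap is wide open and the bearing is being pushed along the wall. I'll continue.

Emit:
{"fn": "move_arm", "kwargs": {
  "rows": "0.241 0.065 0 0 0 0 1;0.241 0.065 0 0 0 0 1;0.241 0.065 0 0 0 0 1;0.241 0.065 0 0 0 0 1;0.241 0.065 0 0 0 0 1;0.241 0.065 0 0 0 0 1;0.241 0.065 0 0 0 0 1;0.241 0.065 0 0 0 0 1;0.241 0.065 0 0 0 0 1;0.241 0.065 0 0 0 0 1;0.241 0.065 0 0 0 0 1;0.241 0.065 0 0 0 0 1;0.241 0.065 0 0 0 0 1;0 0 0 0 0 0 1"
}}

```text
time_s: 13.65
eef_pos: [0.5847, 0.272, 0.1194]
eef_rot: [0.0, 0.997, 0.081, 0.0]
wrist_force: [-0.4, -0.3, -0.6]
opening: 0.998
```

```bash
python3 look.py s8
```

```text
[-0.24898698 -0.38340015 -0.47390044] [0.5846735  0.27202586 0.11941164] 13.7
F 0.05669357872556916 0.020266992946545905 B -0.039328380863436964 -0.005426260578207941 14.980093607750938
```

View pics/s8.png

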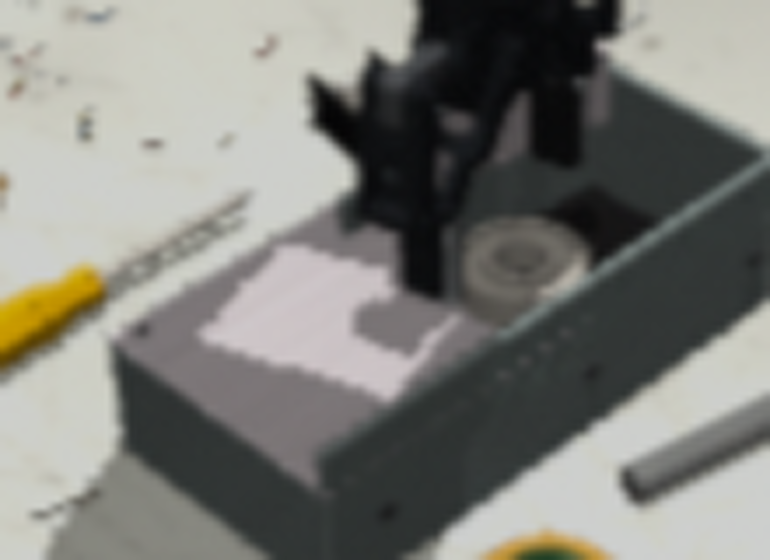

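Emit:
{"fn": "move_arm", "kwargs": {
  "rows": "0.241 0.065 0 0 0 0 1;0.241 0.065 0 0 0 0 1;0.241 0.065 0 0 0 0 1;0.241 0.065 0 0 0 0 1;0.241 0.065 0 0 0 0 1;0.241 0.065 0 0 0 0 1;0 0 0 0 0 0 1;0 0 0 0 0 0 1"
}}

```text
time_s: 14.5
eef_pos: [0.5992, 0.271, 0.1196]
eef_rot: [-0.0, 0.997, 0.081, 0.0]
wrist_force: [-1.6, 2.4, 2.2]
opening: 0.996
```

```bash
python3 look.py s9
```

```text
[-2.27404948  2.93832934  2.17538691] [0.59922706 0.27093447 0.11955303] 14.55
F 0.07128227486533073 0.020624888976410925 B -0.02473674301659135 -0.005079355906314766 14.986652191554352
```

View pics/s9.png

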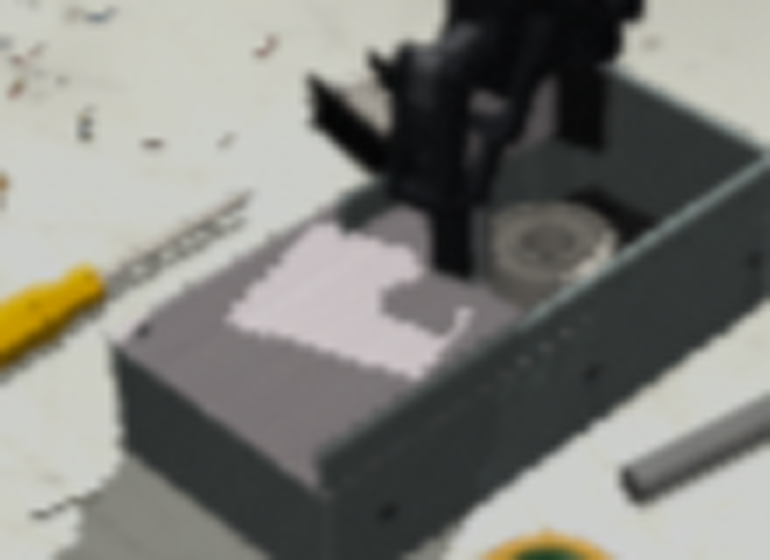

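Emit:
{"fn": "move_arm", "kwargs": {
  "rows": "0.193 0.052 0 0 0 0 1;0.193 0.052 0 0 0 0 1;0.193 0.052 0 0 0 0 1;0.193 0.052 0 0 0 0 1;0 0 0 0 0 0 1"
}}

```text
time_s: 15.05
eef_pos: [0.6078, 0.2693, 0.1195]
eef_rot: [0.001, 0.997, 0.081, 0.001]
wrist_force: [-0.2, -0.5, 0.5]
opening: 1.002
```

```bash
python3 look.py s10
```

```text
[0.12791156 0.09370071 0.15014741] [0.60768388 0.26929191 0.11942503] 15.1
F 0.07985948326801691 0.019828283597113434 B -0.016158435329836823 -0.005880067344476263 14.989102343567984
```

View pics/s10.png

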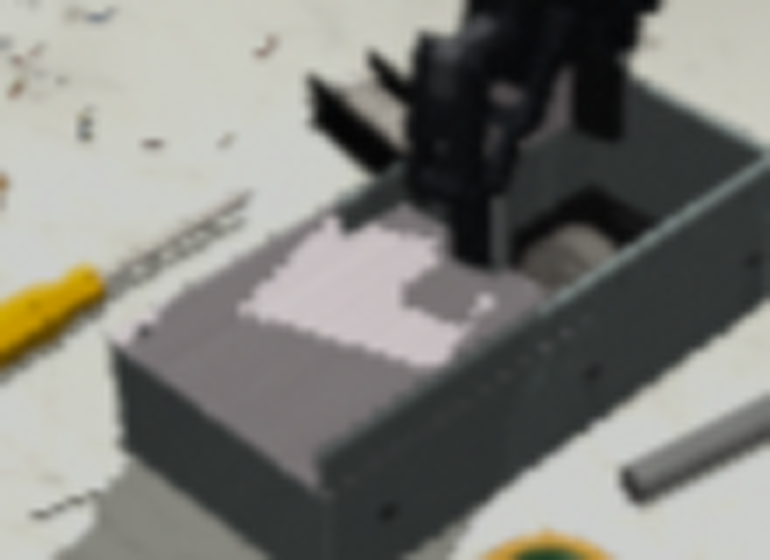

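It has dropped into the tray. I'll draw the hand back along the same line.

Emit:
{"fn": "move_arm", "kwargs": {
  "rows": "-0.483 -0.129 0 0 0 0 1;-0.483 -0.129 0 0 0 0 1;-0.483 -0.129 0 0 0 0 1;-0.483 -0.129 0 0 0 0 1;-0.483 -0.129 0 0 0 0 1;-0.483 -0.129 0 0 0 0 1;-0.483 -0.129 0 0 0 0 1;-0.483 -0.129 0 0 0 0 1;-0.483 -0.129 0 0 0 0 1;-0.483 -0.129 0 0 0 0 1;-0.483 -0.129 0 0 0 0 1;-0.483 -0.129 0 0 0 0 1;-0.483 -0.129 0 0 0 0 1;-0.483 -0.129 0 0 0 0 1;-0.483 -0.129 0 0 0 0 1;-0.483 -0.129 0 0 0 0 1;-0.483 -0.129 0 0 0 0 1;-0.483 -0.129 0 0 0 0 1;-0.483 -0.129 0 0 0 0 1;-0.483 -0.129 0 0 0 0 1"
}}

```text
time_s: 17.1
eef_pos: [0.5072, 0.2799, 0.1195]
eef_rot: [-0.0, 0.997, 0.081, 0.0]
wrist_force: [-0.1, -0.7, -0.3]
opening: 1.001
```

```bash
python3 look.py s11
```

```text
[0.0168473  0.05697017 0.20090134] [0.50632378 0.27995589 0.11925044] 17.15
F -0.022063228645286585 0.020440128993953366 B -0.1180713195370148 -0.0053048993285334965 15.01098957758417
```

View pics/s11.png

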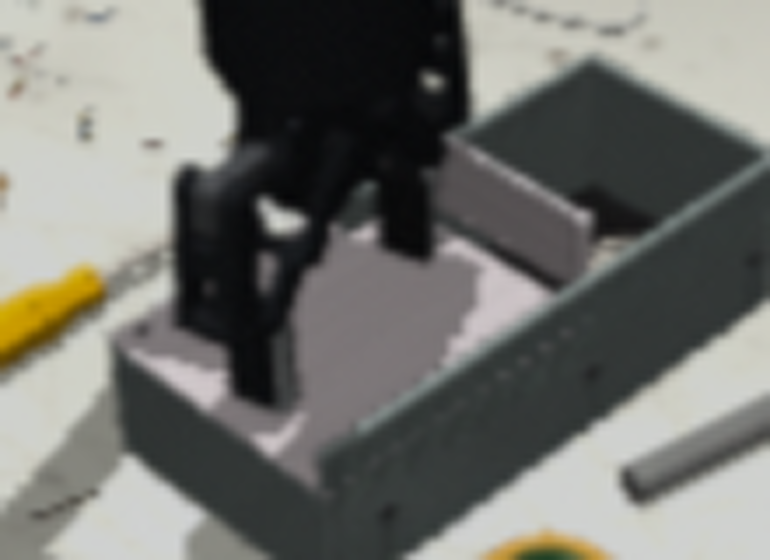

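The flap has shut. Next I'll lift the hand straight up and back.

Emit:
{"fn": "move_arm", "kwargs": {
  "rows": "0 0 -1 0 0 0 1;0 0 -2 0 0 0 1;0 0 -2 0 0 0 1;0 0 -2.5 0 0 0 1;0 0 -2.5 0 0 0 1;-1 0 -2.5 0 0 0 1;-2 0 -2.5 0 0 0 1;-3 -2 -1 0 0 0 1;-3 -3 0 0 0 0 1;-3 -3 0 0 0 0 1;-2 -3 0 0 0 0 1;0 0 0 0 0 0 1;0 0 0 0 0 0 1"
}}

```text
time_s: 18.45
eef_pos: [0.3514, 0.3661, 0.2803]
eef_rot: [-0.0, 0.997, 0.082, 0.001]
wrist_force: [-0.5, 0.4, 0.1]
opening: 0.999
```

```bash
python3 look.py s12; python3 - <<'E'
from h import *
from bench import ctrl
c=ctrl.camera("top");k=cam(c)
cv2.imwrite("pics/t12.png",cv2.resize(c["color"][100:280,130:350],None,fx=3.5,fy=3.3,interpolation=cv2.INTER_CUBIC))
for q in ["bearing","flap","flux_tin","marker_2","screwdriver_2","hex_keys","tape_black"]:
    print(q,[(d["bbox"],round(d["confidence"],2)) for d in ctrl.look_for("top",q)][:2])
    if q=="bearing":
        for d in ctrl.look_for("top",q)[:1]:
            b=d["bbox"]; w=plane(k,((b[0]+b[2])/2,(b[1]+b[3])/2),.02); e=w[:2]-np.array(BP[:2]);a=BP[2];print(np.cos(a)*e[0]+np.sin(a)*e[1],-np.sin(a)*e[0]+np.cos(a)*e[1])
E
```

```text
[ 1.48046864 -0.85377431 -0.34472715] [0.35199485 0.3655709  0.28006682] 18.5
F -0.1841021018145893 0.09039558376073485 B -0.2801030666873924 0.06462399584902816 15.026840417036848
bearing [([232.7, 147.7, 252.3, 170.5], 0.9)]
0.0520086233119995 -0.020706872654300483
flap [([207.0, 174.3, 251.7, 180.9], 0.45)]
flux_tin [([261.7, 215.3, 289.1, 240.5], 0.98)]
marker_2 [([264.8, 138.4, 288.7, 197.7], 0.88)]
screwdriver_2 [([149.0, 173.8, 165.8, 257.6], 0.79), ([192.9, 126.8, 259.9, 243.8], 0.19)]
hex_keys [([155.3, 130.0, 204.4, 157.9], 0.63)]
tape_black [([294.9, 180.1, 328.9, 207.6], 0.77)]
```

View pics/t12.png

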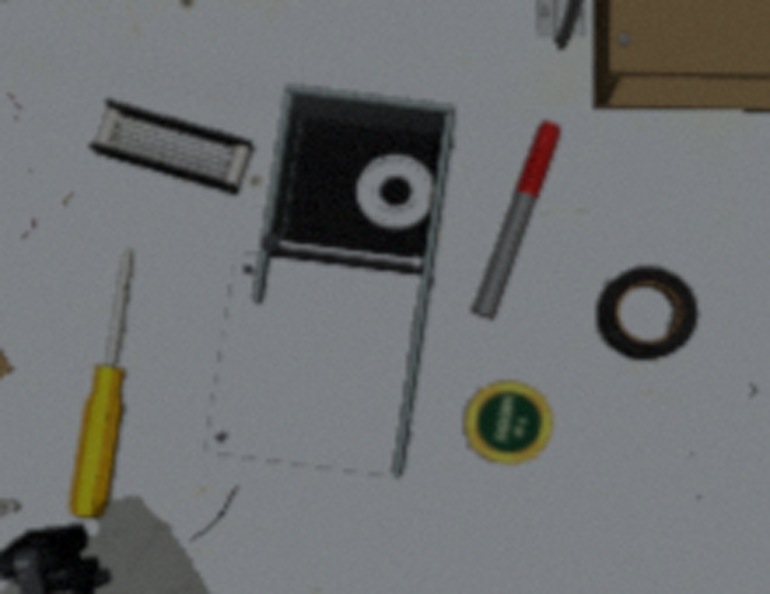

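View pics/s12.png

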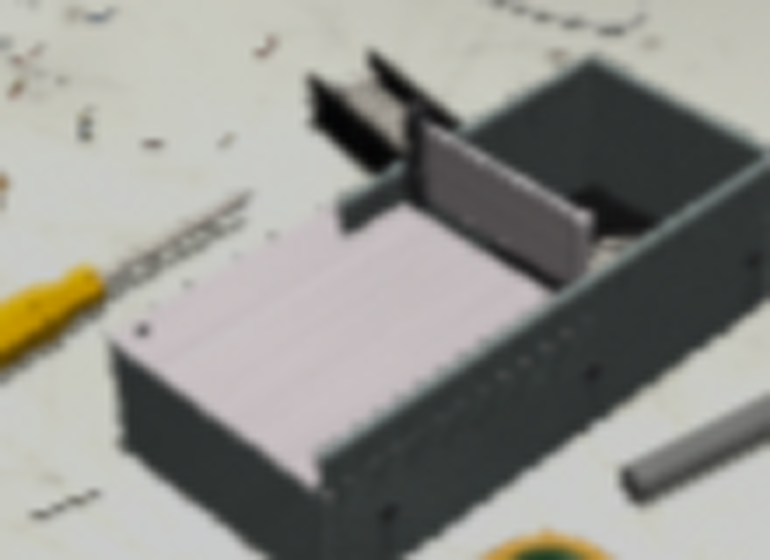

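The bearing lies flat in the tray at about (52, -21) mm, the flap is shut, and the bystanders haven't moved.

```bash
python3 -c "
from bench import ctrl
print(ctrl.hand_in())"
```

```text
the job is handed in; nothing more can be done
None
```

The bearing is in the tray, the flap is shut and the job is handed in; the hand-in gave no verdict. I nudged the bearing against the right guide wall with one finger. I then moved the open hand straight along the box, so the leading finger held the flap open while the trailing finger pushed the bearing over the edge. After that I drew the hand back out and lifted it clear.

- **Final pictures (about 18.5 s of the 38 s):** the bearing lies flat in the tray at about x = 52, y = -21 mm in the box frame. The flap looks shut and the hand is clear of everything. The bystanders are where they were, to within the few pixels by which detections vary.
- **Flap contact as the bearing crossed the edge:** this was not confirmed by force, because the wrist reading was within noise at about 0.5 N. In the pictures the flap was wide open beside the finger, and the geometry says it rested on it.
- **Box position:** the wrist camera and the two fixed cameras disagreed by about 3.5 mm across the box. I used a value in between, and contact with the guide wall then agreed with it to well under 1 mm.
- **Fingertip reach:** touching the deck put the open fingertips about 60 mm ahead of the tool origin. The 73 mm in the text fits the closed fingers.

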